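# Put a cleaned coffee grinder back in order and test-run it

## Robot

A 6-joint arm with a two-finger parallel gripper is mounted at the origin on the work surface. World frame = base frame: x ahead of the robot, y to its left, z up, the work surface at z = 0. Lengths are in m, angles in rad, forces in N, time in s.
With the tool pointing down it reaches from about 0.25 to 0.8 m from the base axis. Payload 8.5 kg.
Tool frame: the origin (TCP) lies on the centre line of the jaws, within the pads' length; the fingertips stand 17 mm ahead of it and the grasp point (between the pads) lies 2 mm behind it; z points along the fingers, y is the line along which they close (so a half turn about z gives the same grasp; the last joint's range is limited). The gripper opens to 85 mm and grips with 20 to 120 N. Pads are 22 mm wide; open, the fingers measure 114 mm over their backs; the gripper's body (76 mm by 85 mm) begins 54 mm behind the grasp point. The pads swing forward as they close: fully open they stand 13 mm farther back than shut.
Start: joints at [-1.301, 0.238, -0.013, 1.319, 0, 1.571], TCP at [0.14, -0.506, 0.248] pointing down, gripper open.
Joint ranges: [-2.66, 2.66], [-1.03, 1.9], [-1.14, 1.46], [-1.82, 2.27], [-1.45, 1.34], [-3.14, 3.14]. Speed limits (rad/s): [2.22, 2.22, 2.79, 3.14, 3.14, 3.14].

## Interface

Orientations are given as a unit quaternion [w, x, y, z].
In Python, from station import readout, cams, bot gives the robot as it stands. The module is installed in compiled form; this text tells all that it offers.
- The arm moves only by the tool jog_arm, never from a script. Its argument "deltas" is a list of rows, each a list of 2 entries, a list of its own where there are three numbers: the shift along the world's x, y, z scaled (see below), then the turn, a rotation vector about the world's x, y, z scaled (see below). In form: [[[tx, ty, tz], [wx, wy, wz]], ...]. A call has 1 to 12 rows; each row shifts and turns the commanded pose from where the row before left it; what a row does not reach is not made up. The controller multiplies each number of a shift by 0.25 m and each number of a turn by 60 degrees. A row lasts 1/10 s, in which the tool goes at most 50 mm and 8.59 degrees, less where a joint would pass 70% of its speed; a pose out of reach is approached as far as the arm can. A call with a number of a shift or a turn outside -1 to 1 is refused whole. A call with a gripper value outside its range is refused whole. "jaw" is the closure, from 0 (fully open) to 1 (shut), set as the call begins (left out, the last holds). The fingers move at their own pace and stop on an object; "grip_force" is the grip in N (left out, the last holds). Time passes only in rows, so rows that do not move let the fingers close. It gives the time, the measured TCP pose, the force, the opening and the grip force at its end, in the units of the state.
- readout.observe(): the state, without advancing time (a new reading comes with each control period).
- cams.grab_frame(name): name is "scene" or "side" or "wrist"; returns a dict with "image" (384x512x3 uint8, red, green, blue), "range_z" (384x512 float32, m along the optical axis (not along the pixel's ray), 0 where there is no reading), "K" (3x3 intrinsics, pixels), "k1" (the pictures are not rectified: a ray, as slopes to the right and down, at radius r is drawn at 1 + k1 r^2 times it, then the intrinsics apply), "view" (4x4, takes a point from world to camera coordinates); the wrist camera has in their place "hand_eye" (4x4, takes a point from camera to tool coordinates, whose origin is the TCP and whose axes are the flange's). Camera axes: x right, y down, z forward; pixel columns grow to the right and rows downward; lengths in m; the calibration is good to about 2 mm. A picture is of the moment at which its call begins: read the wrist's pose just before it.
- bot.sign_off(): hands the job in; it is judged then, once.
The state is a dict: "time_s": time; "joint_positions": joint angles; "dq": joint speeds; "joint_torque": joint torques, N m; "ee_pos": TCP position; "ee_rot": TCP orientation; "wrist_force": force on the tool from outside, world axes, zero at the start; "moment": the same for the moment, N m; "width": finger opening in m; "gripper_force": force on a finger pad.
Only numpy, scipy, OpenCV 4.12 (cv2) and the standard library are available. Lean on these libraries where they do the work, as an engineer would, in place of code of your own. Each camera call takes 0.05 s, during which the arm holds its last target. There are 200 camera calls.

## Task

The coffee grinder has just been cleaned and stands empty: push its grounds drawer fully home, set the lid gently on the hopper so that it sits flat, and bring the grind dial from coarse down to the red mark without passing it to the fine side. Only then test it: press the green start/stop button fully down and let it come up again, let the grinder run for about two seconds, then press the button fully down once more to stop it and let go. Leave everything else on the counter where it stands.

Things in the scene. Friction and masses are not known exactly. Their poses are not given: they have to be found in the camera images.
- grinder: Blue coffee grinder, fixed: 150 mm wide, 210 deep, flat black deck 150 mm above the counter. Origin: centre of its underside; local -x points to its front (towards the robot, within 0.25 rad), +x to its back, y across, z up. On the deck, local x, y in mm: grind dial axis (-70, 42), start/stop button (-70, -46), clear hopper of 105 mm diameter (50, 0). Drawer in the middle of the front.
- grounds_drawer (a joint): How far the black-fronted grounds drawer is pulled out of the front, m: 0 = fully home (end stop), up to 0.06. It slides along the grinder's local x, home is towards +x; friction about 1.5 N, no spring, stays where left.
- drawer_bar (a point): Middle of the steel bar handle of the drawer: a bar of 11 mm diameter and 81 mm long across the front (along the grinder's y), 35 mm in front of the drawer's front panel, which itself stands 12 mm proud of the grinder's front face when home. The bar lies 56 mm above the counter, with open space in front, above and below it. Moves with the drawer.
- hopper_lid: Loose black round lid of the hopper, 60 to 130 g. Origin: centre of its underside. From below: a plug of 90 mm diameter, 10 mm high, then a flange of 110 mm diameter, 4 mm thick, then an aluminium knob of 22 mm diameter, 26 mm high, whose top is 40 mm above the origin. Starts plug down on the counter. Its yaw does not matter.
- hopper_rim (a point): Centre of the hopper's open mouth at the height of its rim (outer diameter 105 mm, inner about 98 mm). With the lid on, the plug is inside the mouth, the flange rests on the rim, and the lid's origin is 10 mm below this point. The rim is 219 mm above the counter.
- grind_dial (a joint): Grind dial angle, rad: 0 = finest stop, 2.443 = coarsest stop; growing = coarser = counterclockwise from above. Red mark at 0.873: there the white pointer line points straight to the grinder's front (local -x). Black graduations every 10 degrees. It starts 0.6 to 1.25 rad on the coarse side of the mark, turns with about 0.06 N m of friction and stays where left.
- dial_grip (a point): Point on the dial's axis at a good height to grip, 28 mm above the deck. The dial has a straight black bar grip, 44 mm long, 13 mm wide and 30 mm high (its top 10 mm above this point) on a disc of 47 mm diameter whose top is 8 mm above the deck. This point's x axis lies along the bar towards the white pointer line.
- start_button (a joint): How far the green start/stop button is pressed, m: 0 = up, 0.006 = fully down (end stop). A spring returns it; it takes about 1.5 N to start and 5 N to hold fully down.
- start_button_top (a point): Centre of the top face of the green button, 29 mm diameter, 22 mm above the deck when up, in an aluminium ring of 45 mm diameter and 12 mm height. It is pressed straight down.
- mug: Bystander: yellow mug, 80 mm diameter, 90 mm high, handle at local +y. Origin: centre of its underside.
- milk_jug: Bystander: steel milk jug, 82 mm diameter, 95 mm high, handle to 70 mm from the axis at local +x. Origin: centre of its underside.
- bean_jar: Bystander: brown jar with wooden cap, 100 mm diameter, 170 mm high. Origin: centre of its underside.
- brush: Bystander: cleaning brush lying flat along its local x, 160 mm long, 42 mm wide, 20 mm high. Origin: middle of its underside.
- tamper: Bystander: steel coffee tamper standing upright, 58 mm diameter, 86 mm high. Origin: centre of its underside.
- spoon: Bystander: spoon lying along its local x, 160 mm long, 52 mm wide at the bowl, 20 mm high. Origin: middle of its underside.
- bowl: Bystander: white bowl, 120 mm diameter, 50 mm high. Origin: centre of its underside.
Not all that is in view belongs to the job. What is shaped like the hopper_lid but brown or yellow is not meant.

How it is judged:
On the way, in this order (a step that is already met when the one before it is completed fails the run):
1. the drawer is fully home, the lid sits flat on the hopper and the dial stands at the red mark (in any order) (value of joint grounds_drawer below 0.003 m and horizontal distance between hopper_lid and hopper_rim below 0.007 m and z of hopper_lid in the frame of hopper_rim between -0.0125 and -0.0075 m and angle between hopper_lid's own z axis and vertical below 0.05 rad and value of joint grind_dial between 0.7877 and 0.9577 rad), for 0.2 s.
2. then the start/stop button is pressed fully down (over 5 of its 6 mm), with all that in place (all of step 1 and value of joint start_button above 0.005 m), for 0.05 s.
3. the button is let up and the grinder runs for at least 1 s (value of joint start_button below 0.0012 m), for 1 s.
4. the button is pressed fully down again to stop the grinder (value of joint start_button above 0.005 m), for 0.05 s.
At the end, for the whole second after the job is handed in: The button is up (within 1.2 mm), the drawer is home within 3 mm, the lid sits level on the hopper's rim (within 7 mm of centre, 2.5 mm of its seated height and 0.05 rad of level) at rest, and the dial is within 0.085 rad of the red mark (all of step 1 and value of joint start_button below 0.0012 m and linear speed of hopper_lid below 0.02 m/s); the robot touches nothing.
It fails at once if the lid is dropped onto the hopper (moves faster than 0.5 m/s within 20 mm of its rim) (horizontal distance between hopper_lid and hopper_rim below 0.03 m and z of hopper_lid in the frame of hopper_rim between -0.02 and 0.01 m and linear speed of hopper_lid above 0.5 m/s).
It fails at once if the button is pressed (over 3 mm) while the lid is not on the hopper or the drawer is not home (over 6 mm out) or the dial is still on the coarse side of the mark (over 0.1 rad) (value of joint start_button above 0.003 m and (horizontal distance between hopper_lid and hopper_rim above 0.012 m or z of hopper_lid in the frame of hopper_rim above -0.004 m or value of joint grounds_drawer above 0.006 m or value of joint grind_dial above 0.9727 rad)).
It fails at once if the dial goes past the red mark to the fine side by more than 0.085 rad (value of joint grind_dial below 0.7877 rad).
It fails at once if a bystander is moved by more than 30 mm or tipped over (distance of any of mug, milk_jug, bean_jar, brush, tamper, spoon, bowl from where it was at the start of the episode above 0.03 m or angle between any of mug, milk_jug, bean_jar, tamper, bowl's own z axis and vertical above 0.5 rad).
It also fails if it takes over 72 s, if anything falls off the work surface, if the arm or the gripper's body presses on something with over 40 N, if the wrist force passes 120 N, or if a joint passes its speed limit or range.

## Working session

There is one attempt and no reset: what is moved stays moved. The work goes in short steps, Python scripts to look and compute and a tool call to move; the robot and the scene stay as the last step left them, time stands still between calls to the robot, and variables do not carry over. Pictures are saved under pics/ and viewed, at most 10 in all, crops included, and the job is handed in when it is done.

Besides the shell and the picture viewer there is one more tool, called as name([rows], argument=value, ...), one row to a line, values as JSON. jog_arm: Moves the arm, as the interface text tells. Its arguments: {"type":"object","properties":{"deltas":{"type":"array"},"jaw":{"type":"number"},"grip_force":{"type":"number"}},"required":["deltas"]}

```bash
mkdir -p pics; cat > h.py <<'E'
import numpy as np, cv2
from scipy.spatial.transform import Rotation as R
from station import readout, cams, bot
def grab(name):
    s=readout.observe(); f=cams.grab_frame(name)
    if 'view' in f: T=np.linalg.inv(np.array(f['view']))
    else:
        q=s['ee_rot']; W=np.eye(4); W[:3,:3]=R.from_quat([q[1],q[2],q[3],q[0]]).as_matrix(); W[:3,3]=s['ee_pos']
        T=W@np.array(f['hand_eye'])
    f['T']=T; return f
def cloud(f):
    K=np.array(f['K']); k1=float(f['k1']); z=f['range_z']
    h,w=z.shape; u,v=np.meshgrid(np.arange(w,dtype=float),np.arange(h,dtype=float))
    p=cv2.undistortPoints(np.stack([u,v],-1).reshape(-1,1,2),K,np.array([k1,0,0,0,0.])).reshape(h,w,2)
    P=np.dstack([p[...,0]*z,p[...,1]*z,z])
    X=P@f['T'][:3,:3].T+f['T'][:3,3]; X[z==0]=np.nan; return X
def pix(f,X):
    V=np.linalg.inv(f['T']); r=cv2.Rodrigues(V[:3,:3])[0]
    return cv2.projectPoints(np.atleast_2d(X).astype(float),r,V[:3,3],np.array(f['K']),np.array([float(f['k1']),0,0,0,0.]))[0].reshape(-1,2)
def save(n,im): cv2.imwrite('pics/'+n+'.png',im[...,::-1])
E
python3 - <<'E'
from h import *
a=grab('scene');b=grab('side')
np.savez('f0.npz',a=cloud(a),b=cloud(b),ia=a['image'],ib=b['image'])
save('scene0',a['image']);save('side0',b['image'])
print(a['T'][:3,3],b['T'][:3,3]); s=readout.observe();print(s)
E
```

```text
[ 1.15157752 -0.63536482  1.56101736] [0.05384133 1.0862824  1.45202032]
{'time_s': 0.1, 'joint_positions': array([-1.30100961e+00,  2.38734138e-01, -1.41445100e-02,  1.31923960e+00,
        8.57134187e-06,  1.57080038e+00]), 'dq': array([ 8.43754221e-04, -3.87633774e-04,  4.23435531e-03, -9.78953492e-05,
        1.56333604e-03,  3.72991486e-04]), 'joint_torque': array([ 3.90660818e-03, -5.39724040e+01,  3.46996808e+01,  1.34833180e-02,
        9.91904108e-05,  1.85901939e-05]), 'ee_pos': array([ 0.13983369, -0.50566615,  0.24774482]), 'ee_rot': array([-6.55532969e-04,  9.90915735e-01,  1.34482595e-01, -8.46437146e-05]), 'wrist_force': array([-0.3515917 ,  0.35090741,  0.49471857]), 'moment': array([ 0.01487996,  0.01427427, -0.00710511]), 'gripper_force': 0.0, 'width': 0.08527953672952958}
```

View pics/scene0.png

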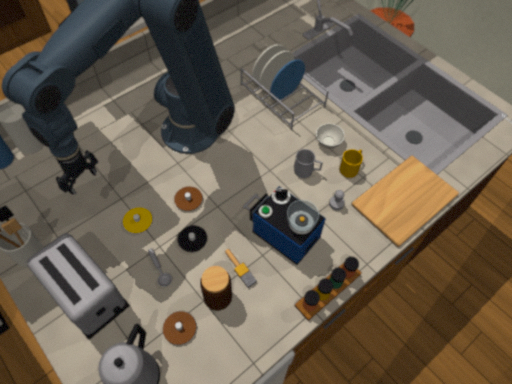

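View pics/side0.png

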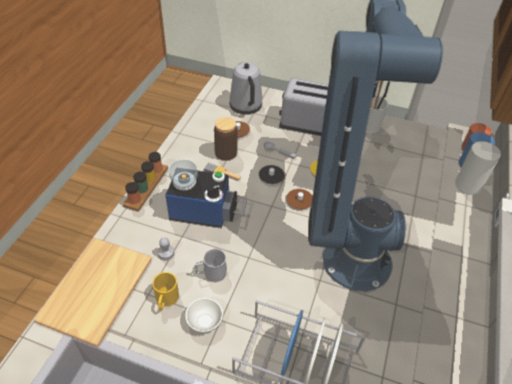

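Scene picture: lid-like things are black (192,238), brown (188,199), brown (180,328) and yellow (138,220). I choose the black one. The grinder is at about (290,225), with the button at (265,211), the dial at (281,196) and the hopper at (302,217). In the side picture the drawer front is at (235,205), pulled out, and the black lid is at (271,174).

```bash
python3 - <<'E'
from h import *
d=np.load('f0.npz')
def rep(n,X,im,c,r):
    u,v=c;S=X[v-r:v+r,u-r:u+r].reshape(-1,3);C=im[v-r:v+r,u-r:u+r].reshape(-1,3).astype(int);return S,C
for n,im,lc,box in(('a','ia',(192,238),(250,180,325,262)),('b','ib',(271,174),(160,155,245,228))):
    X=d[n];I=d[im]
    S,C=rep(n,X,I,lc,18); m=(C.max(1)<70)&(S[:,2]>0.007)&(S[:,2]<.03)
    P=S[m]; c=cv2.minEnclosingCircle(P[:,:2].astype(np.float32)); print(n,'lid',m.sum(),P.mean(0),c)
    k=S[:,2]>0.033; print(' knob',k.sum(),S[k].mean(0),S[k].max(0))
    x0,y0,x1,y1=box; S=X[y0:y1,x0:x1].reshape(-1,3);C=I[y0:y1,x0:x1].reshape(-1,3).astype(int)
    dk=(abs(S[:,2]-.15)<.004); r=cv2.minAreaRect(S[dk][:,:2].astype(np.float32)); print(' deck',dk.sum(),r,S[dk].mean(0))
    g=(C[:,1]>C[:,0]+35)&(C[:,1]>C[:,2]+15)&(S[:,2]>.1); print(' green',g.sum(),np.median(S[g],0))
    h=(S[:,2]>.205)&(S[:,2]<.235); print(' rim',h.sum(),S[h].mean(0),cv2.minEnclosingCircle(S[h][:,:2].astype(np.float32)))
    t=(S[:,2]>.178)&(S[:,2]<.2)&(C.max(1)<90); print(' dial',t.sum(),np.median(S[t],0))
    q=(S[:,2]>.02)&(S[:,2]<.145); print(' low',q.sum(),S[q].min(0),S[q].max(0))
ims=[cv2.resize(d['ia'][160:270,160:340],(720,440),interpolation=cv2.INTER_CUBIC)]
save('crop0',ims[0])
E
```

```text
a lid 569 [ 0.427694   -0.30044837  0.01543592] ((0.42512771487236023, -0.30078744888305664), 0.056751251220703125)
 knob 30 [ 0.42779398 -0.30092661  0.03949233] [ 0.43703678 -0.2901926   0.04318325]
 deck 872 ((0.6319958567619324, -0.020711243152618408), (0.21064582467079163, 0.14999376237392426), 9.77006721496582) [ 0.63203361 -0.04191121  0.15024002]
 green 41 [ 0.5716884  -0.07707601  0.1729415 ]
 rim 213 [ 0.6805077  -0.01042082  0.21527496] ((0.6805303692817688, -0.011111914180219173), 0.05506337806582451)
 dial 202 [0.64456538 0.01399331 0.18670923]
 low 1317 [ 0.44545364 -0.11220937  0.02000614] [0.74721187 0.0709353  0.14498081]
b lid 264 [ 0.4224172  -0.29197501  0.0151267 ] ((0.4244936406612396, -0.29647964239120483), 0.05387471616268158)
 knob 17 [ 0.42492603 -0.29439463  0.04110773] [ 0.43414437 -0.28235335  0.04672767]
 deck 680 ((0.6286618113517761, -0.013739049434661865), (0.20680086314678192, 0.15324124693870544), 10.358712196350098) [0.6120419  0.00080512 0.15021558]
 green 31 [ 0.57088627 -0.07178739  0.17307683]
 rim 219 [ 0.6784842  -0.00650909  0.214116  ] ((0.6800271272659302, -0.008585682138800621), 0.058506038039922714)
 dial 43 [0.55594666 0.01794055 0.18654737]
 low 1853 [ 0.44615062 -0.34365256  0.02003623] [0.8698724  0.07926739 0.14499879]
```

View pics/crop0.png

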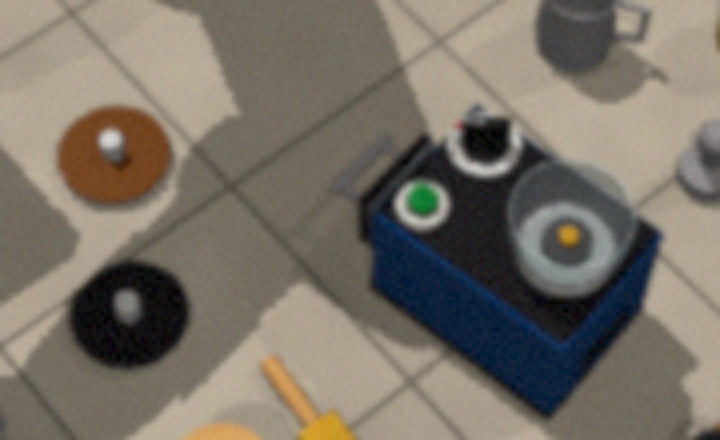

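The crop confirms it: the black lid with the grey knob is at crop (130,312), and the drawer is out. Two cameras agree on the grinder at about (0.630,-0.017) with 10° yaw, and on the lid at (0.4255,-0.298). I'll go above the lid.

jog_arm([
  [[0.114,0.083,-0.02],[0,0,0]],
  [[0.114,0.083,-0.02],[0,0,0]],
  [[0.114,0.083,-0.02],[0,0,0]],
  [[0.114,0.083,-0.02],[0,0,0]],
  [[0.114,0.083,-0.02],[0,0,0]],
  [[0.114,0.083,-0.02],[0,0,0]],
  [[0.114,0.083,-0.02],[0,0,0]],
  [[0.114,0.083,-0.02],[0,0,0]],
  [[0.114,0.083,-0.02],[0,0,0]],
  [[0.114,0.083,-0.02],[0,0,0]],
  [[0,0,0],[0,0,0]],
  [[0,0,0],[0,0,0]],
])

```text
time_s: 1.3
ee_pos: [0.4251, -0.2978, 0.1978]
ee_rot: [-0.0, 0.991, 0.135, -0.001]
wrist_force: [-1.5, 0.1, 0.3]
width: 0.0853
gripper_force: 0.0
```

```bash
python3 - <<'E'
from h import *
f=grab('wrist');X=cloud(f);I=f['image'].astype(int);save('w1',f['image'])
s=readout.observe();print(s['ee_pos'],s['ee_rot'],s['joint_positions'])
m=(I.max(2)<80)&(X[...,2]>.008)&(X[...,2]<.025)&(np.hypot(X[...,0]-.425,X[...,1]+.298)<.08)
print(m.sum(),X[m].mean(0),cv2.minEnclosingCircle(X[m][:,:2].astype(np.float32)))
k=(X[...,2]>.033)&(X[...,2]<.05)&(np.hypot(X[...,0]-.425,X[...,1]+.298)<.03)
print(k.sum(),X[k].mean(0),X[k].min(0),X[k].max(0))
E
```

```text
[ 0.4245895  -0.2983216   0.19802058] [-2.59513191e-04  9.90867832e-01  1.34835789e-01 -4.27818969e-04] [-6.12364377e-01  2.50492333e-01 -1.27581594e-01  1.19370273e+00
 -2.01129804e-04  2.25873287e+00]
6655 [ 0.42961907 -0.29566719  0.01363943] ((0.42671847343444824, -0.2968250513076782), 0.05466843396425247)
335 [ 0.42723558 -0.29616395  0.03907323] [ 0.41569014 -0.3069966   0.03330752] [ 0.43681906 -0.28592789  0.04147302]
```

View pics/w1.png

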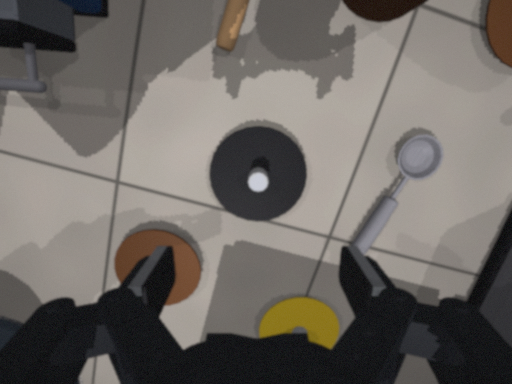

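The wrist picture shows the black lid at (258,172), with its knob top at (258,180). It measures (0.4267,-0.2966). I'll go down to grip the knob.

jog_arm([
  [[0.008,0.006,-0.14],[0,0,0]],
  [[0,0,-0.14],[0,0,0]],
  [[0,0,-0.14],[0,0,0]],
  [[0,0,-0.12],[0,0,0]],
  [[0,0,-0.07],[0,0,0]],
  [[0,0,-0.03],[0,0,0]],
  [[0,0,0],[0,0,0]],
  [[0,0,0],[0,0,0]],
], jaw=0.4)

```text
time_s: 2.15
ee_pos: [0.4271, -0.2977, 0.0392]
ee_rot: [0.0, 0.991, 0.134, 0.0]
wrist_force: [-0.3, -0.2, 0.4]
width: 0.0518
gripper_force: 0.0
```

jog_arm([
  [[0,0,0],[0,0,0]],
  [[0,0,0],[0,0,0]],
  [[0,0,0],[0,0,0]],
  [[0,0,0],[0,0,0]],
  [[0,0,0],[0,0,0]],
  [[0,0,0],[0,0,0]],
  [[0,0,0],[0,0,0]],
  [[0,0,0],[0,0,0]],
], jaw=1, grip_force=40)

```text
time_s: 2.95
ee_pos: [0.4274, -0.2974, 0.0394]
ee_rot: [0.001, 0.991, 0.135, 0.001]
wrist_force: [-2.5, 0.0, 6.2]
width: 0.0203
gripper_force: 38.8
```

jog_arm([
  [[0,0,0.04],[0,0,0]],
  [[0,0,0.08],[0,0,0]],
  [[0,0,0.14],[0,0,0]],
  [[0,0,0.16],[0,0,0]],
  [[0,0,0.16],[0,0,0]],
  [[0,0,0.16],[0,0,0]],
  [[0,0,0.16],[0,0,0]],
  [[0,0,0.12],[0,0,0]],
  [[0,0,0.06],[0,0,0]],
])

```text
time_s: 3.85
ee_pos: [0.4273, -0.2971, 0.3123]
ee_rot: [0.002, 0.991, 0.135, 0.002]
wrist_force: [1.1, -0.6, -0.9]
width: 0.0202
gripper_force: 39.2
```

jog_arm([
  [[0.04,0.05,0],[0,0,0]],
  [[0.09,0.1,0],[0,0,0]],
  [[0.11,0.13,0],[0,0,0]],
  [[0.11,0.13,0],[0,0,0]],
  [[0.11,0.13,0],[0,0,0]],
  [[0.11,0.13,0],[0,0,0]],
  [[0.11,0.13,0],[0,0,0]],
  [[0.11,0.13,0],[0,0,0]],
  [[0.11,0.13,0],[0,0,0]],
  [[0.07,0.07,0],[0,0,0]],
  [[0.04,0.025,0],[0,0,0]],
  [[0,0,0],[0,0,0]],
])

```text
time_s: 5.05
ee_pos: [0.6801, -0.0067, 0.308]
ee_rot: [-0.0, 0.991, 0.136, -0.0]
wrist_force: [-0.2, 0.1, -1.0]
width: 0.0205
gripper_force: 39.3
```

```bash
python3 - <<'E'
from h import *
im=[]
s=readout.observe();print(s['ee_pos'],s['ee_rot'],s['width'],s['wrist_force'])
for n in('side','scene'):
    f=grab(n);X=cloud(f);I=f['image'].astype(int)
    p=pix(f,[.68,-.009,.25])[0].astype(int);print(n,p)
    x0,y0=p-[50,45]; im.append(cv2.resize(f['image'][max(y0,0):y0+95,max(x0,0):x0+100],(390,400),interpolation=cv2.INTER_CUBIC))
    near=np.hypot(X[...,0]-.68,X[...,1]+.009)<.1
    m=near&(X[...,2]>.255)&(X[...,2]<.285)&(I.max(2)<70); print('lid',m.sum(),X[m].mean(0) if m.any() else 0,cv2.minEnclosingCircle(X[m][:,:2].astype(np.float32)))
    r=near&(X[...,2]>.214)&(X[...,2]<.224); print('rim',r.sum(),X[r].mean(0),cv2.minEnclosingCircle(X[r][:,:2].astype(np.float32)))
f=grab('wrist');save('w2full',f['image']);im.append(cv2.resize(f['image'],(0,0),fx=.5,fy=.5));
X=cloud(f);I=f['image'].astype(int)
dz=(X[...,2]>.165)&(X[...,2]<.185)&(np.hypot(X[...,0]-.57,X[...,1]+.074)<.03)&(I[...,1]>I[...,0]+35);print('btn',dz.sum(),X[dz].mean(0) if dz.any() else 0)
c=np.zeros((600,790,3),np.uint8);c[:400,:390]=im[0];c[:400,395:785]=im[1];c[400:592,:256]=im[2];save('c2',c)
E
```

```text
[ 0.68007775 -0.00673633  0.30796832] [-1.77467419e-04  9.90775112e-01  1.35515975e-01 -2.55995553e-04] 0.02051365691619845 [-0.18873201  0.11972562 -1.01470445]
side [182 162]
lid 224 [0.67597482 0.00067613 0.2823709 ] ((0.6795499920845032, -0.004180946387350559), 0.0507664754986763)
rim 63 [0.66440946 0.01711605 0.21855762] ((0.6786718964576721, -0.0035358299501240253), 0.05312270671129227)
scene [303 208]
lid 403 [ 0.68522775 -0.01584328  0.2821973 ] ((0.6774247884750366, -0.010238929651677608), 0.055128540843725204)
rim 60 [ 0.69914421 -0.03498131  0.21879146] ((0.6825969219207764, -0.012704046443104744), 0.05183352530002594)
btn 0 0
```

View pics/c2.png

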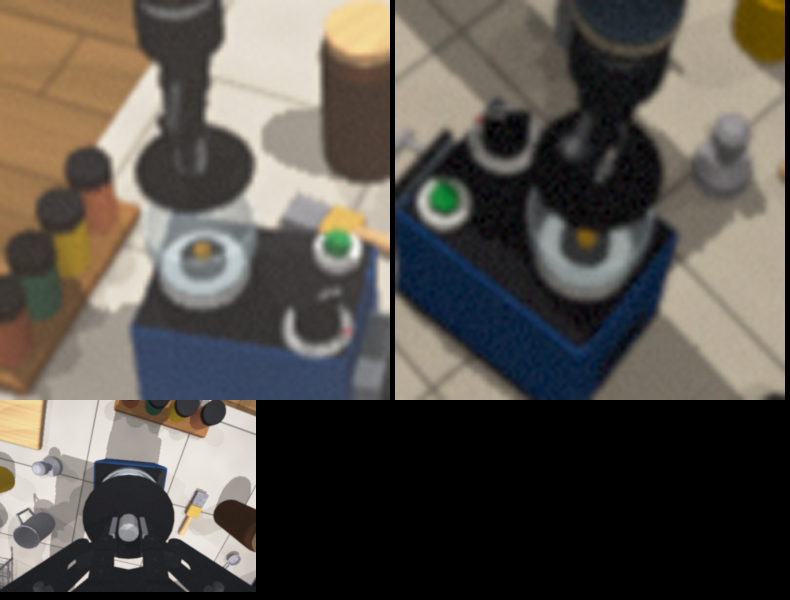

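In both views the gripped lid is level above the hopper (side: lid at (195,165), hopper at (203,235)). The offset is about 2 mm in y. I'll correct it and lower the lid.

jog_arm([
  [[0.002,-0.008,-0.06],[0,0,0]],
  [[0,0,-0.06],[0,0,0]],
  [[0,0,-0.04],[0,0,0]],
  [[0,0,-0.02],[0,0,0]],
  [[0,0,-0.012],[0,0,0]],
  [[0,0,-0.012],[0,0,0]],
  [[0,0,-0.012],[0,0,0]],
  [[0,0,0],[0,0,0]],
  [[0,0,0],[0,0,0]],
])

```text
time_s: 6.1
ee_pos: [0.68, -0.0102, 0.2544]
ee_rot: [-0.0, 0.991, 0.135, 0.0]
wrist_force: [0.5, 0.7, -1.3]
width: 0.0204
gripper_force: 39.3
```

jog_arm([
  [[0,0,-0.008],[0,0,0]],
  [[0,0,-0.006],[0,0,0]],
  [[0,0,0],[0,0,0]],
  [[0,0,0],[0,0,0]],
])

```text
time_s: 6.5
ee_pos: [0.6799, -0.0102, 0.2507]
ee_rot: [-0.0, 0.991, 0.134, -0.0]
wrist_force: [0.3, -0.6, -0.9]
width: 0.0207
gripper_force: 39.3
```

jog_arm([
  [[0,0.002,-0.006],[0,0,0]],
  [[0,0,-0.004],[0,0,0]],
  [[0,0,0],[0,0,0]],
  [[0,0,0],[0,0,0]],
])

```text
time_s: 6.9
ee_pos: [0.68, -0.0096, 0.2485]
ee_rot: [-0.0, 0.991, 0.135, 0.0]
wrist_force: [-0.4, 1.1, 1.3]
width: 0.0199
gripper_force: 39.5
```

jog_arm([
  [[0,0,-0.003],[0,0,0]],
  [[0,0,0],[0,0,0]],
  [[0,0,0],[0,0,0]],
])

```text
time_s: 7.2
ee_pos: [0.68, -0.0096, 0.2485]
ee_rot: [-0.0, 0.991, 0.135, 0.001]
wrist_force: [-1.5, 0.4, 6.7]
width: 0.0202
gripper_force: 40.0
```

jog_arm([
  [[0,0,0],[0,0,0]],
  [[0,0,0],[0,0,0]],
  [[0,0,0],[0,0,0]],
  [[0,0,0],[0,0,0]],
  [[0,0,0],[0,0,0]],
], jaw=0.4)

```text
time_s: 7.7
ee_pos: [0.6799, -0.0097, 0.2473]
ee_rot: [-0.0, 0.991, 0.134, -0.0]
wrist_force: [0.4, -0.3, 0.7]
width: 0.0511
gripper_force: 0.0
```

jog_arm([
  [[0,0,0.04],[0,0,0]],
  [[0,0,0.08],[0,0,0]],
  [[0,0,0.12],[0,0,0]],
  [[-0.1,0,0.1],[0,0,0]],
  [[-0.16,0,0],[0,0,0]],
  [[-0.16,0,0],[0,0,0]],
  [[-0.16,0,0],[0,0,0]],
  [[-0.1,0,0],[0,0,0]],
  [[-0.1,0,0],[0,0,0]],
  [[0,0,0],[0,0,0]],
  [[0,0,0],[0,0,0]],
])

```text
time_s: 8.8
ee_pos: [0.4851, -0.0097, 0.3337]
ee_rot: [0.0, 0.991, 0.134, 0.001]
wrist_force: [0.8, 0.6, -0.2]
width: 0.0515
gripper_force: 0.0
```

```bash
python3 - <<'E'
from h import *
s=readout.observe();print(s['ee_pos'],s['ee_rot'],s['joint_positions'])
def lid(X,I):
    near=np.hypot(X[...,0]-.68,X[...,1]+.009)<.08
    m=near&(X[...,2]>.212)&(X[...,2]<.235)&(I.max(2)<90); P=X[m]
    if len(P)<20: print('no lid',len(P));return
    c=cv2.minEnclosingCircle(P[:,:2].astype(np.float32))
    A=np.c_[P[:,:2]-P[:,:2].mean(0),np.ones(len(P))];k=np.linalg.lstsq(A,P[:,2],rcond=None)[0];print('lid',len(P),P.mean(0),c,'tilt,z',k)
im=[]
for n in('scene','side','wrist'):
    f=grab(n);X=cloud(f);I=f['image'].astype(int);print(n);lid(X,I);np.savez('f2%s.npz'%n,X=X,I=f['image'],T=f['T'],K=f['K'],k1=f['k1'])
    g=(I[...,1]>I[...,0]+35)&(I[...,1]>I[...,2]+15)&(X[...,2]>.165)&(X[...,2]<.18)&(np.hypot(X[...,0]-.57,X[...,1]+.074)<.03)
    if g.any(): print(' btn',g.sum(),X[g].mean(0))
    t=(np.hypot(X[...,0]-.554,X[...,1]-.0125)<.028)&(X[...,2]>.174)&(X[...,2]<.185)
    if t.sum()>10: P=X[t]; print(' dialbar',t.sum(),P.mean(0),cv2.minAreaRect(P[:,:2].astype(np.float32)))
    im.append(f['image'])
save('w3',im[2])
E
```

```text
[ 0.48510986 -0.00972624  0.33372568] [1.27679034e-04 9.90916941e-01 1.34470814e-01 1.09574959e-03] [-2.00982195e-02  1.53072519e-01  9.38793108e-02  1.50939847e+00
  8.59779484e-05  2.85173555e+00]
scene
lid 712 [ 0.67981697 -0.01347876  0.22399754] ((0.6773731708526611, -0.012007853016257286), 0.05716712027788162) tilt,z [ 0.00043043 -0.00969562  0.22399754]
 btn 42 [ 0.57039941 -0.07667482  0.17234265]
 dialbar 29 [0.55978217 0.00821493 0.17990401] ((0.5584276914596558, 0.007152127102017403), (0.04120476543903351, 0.018475143238902092), 67.84281921386719)
side
lid 407 [ 0.67521959 -0.00271351  0.22431646] ((0.6788654327392578, -0.007560718804597855), 0.055376943200826645) tilt,z [-0.01813596  0.00053058  0.22431646]
 btn 30 [ 0.56983233 -0.07194406  0.17276774]
 dialbar 20 [0.55318865 0.01781432 0.17919666] ((0.5520326495170593, 0.018768901005387306), (0.040172167122364044, 0.012008440680801868), 32.0968132019043)
wrist
lid 2461 [ 0.63697651 -0.01953774  0.22249209] ((0.644670844078064, -0.01722624897956848), 0.04173178970813751) tilt,z [0.01051832 0.0028242  0.22249209]
 btn 624 [ 0.57064325 -0.07208752  0.17128045]
 dialbar 20 [0.55947669 0.01767971 0.18456183] ((0.5566036105155945, 0.015266209840774536), (0.039097268134355545, 0.012817318551242352), 46.35835647583008)
```

View pics/w3.png

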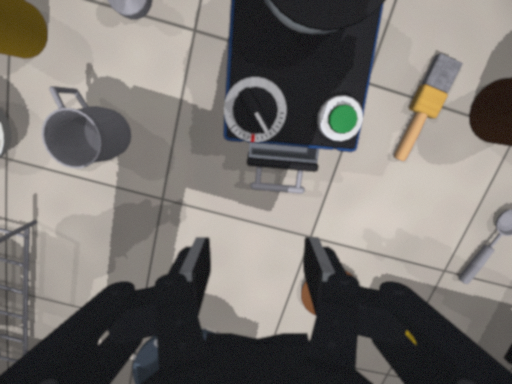

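The lid sits level, with its flange top at 0.224. In the wrist picture the dial is at (255,108), its pointer towards (268,132), the red mark at (252,138), the button at (342,119) and the drawer bar at (277,187). I'll measure the pointer and the bar.

```bash
python3 - <<'E'
from h import *
d=np.load('f2wrist.npz');I=d['I'].astype(int);T=d['T'];K=d['K'];k1=float(d['k1']);X=d['X']
def plane(uv,z):
    p=cv2.undistortPoints(np.float64(uv).reshape(-1,1,2),K,np.array([k1,0,0,0,0.])).reshape(-1,2)
    r=np.c_[p,np.ones(len(p))]@T[:3,:3].T; return T[:3,3]+r*((z-T[2,3])/r[:,2])[:,None]
print('red mark approx',plane([[252,138]],.158),'hub disc',plane([[255,109]],.158))
v,u=np.mgrid[85:140,235:285]
g=I[85:140,235:285].max(2)
P=plane(np.c_[u.ravel(),v.ravel()],.188)
c=np.array([.554,.0125]); rr=np.hypot(*(P[:,:2]-c).T)
m=(rr<.022)&(g.ravel()>120)
nl,lab,st,ce=cv2.connectedComponentsWithStats(m.reshape(g.shape).astype(np.uint8))
for i in range(1,nl):
    if st[i,4]>4:
        Q=P[(lab==i).ravel()];vx,vy,x0,y0=cv2.fitLine(Q[:,:2].astype(np.float32),cv2.DIST_L2,0,.01,.01).ravel()
        print(st[i],Q.mean(0),'line deg',np.degrees(np.arctan2(vy,vx)),'from axis deg',np.degrees(np.arctan2(*(Q.mean(0)[:2]-c)[::-1])))
b=plane([[250,185],[303,190]],.0615);print('bar',b,b.mean(0))
q=(X[...,2]>.045)&(X[...,2]<.07)&(X[...,0]<.52)&(X[...,0]>.42)&(abs(X[...,1]+.045)<.06); print(q.sum(),X[q].mean(0),X[q].min(0),cv2.minAreaRect(X[q][:,:2].astype(np.float32)))
print('\n'.join(''.join('#' if x<60 else '.' if x<110 else 'o' if x<160 else '@' for x in r) for r in g[::1]))
E
```

```text
red mark approx [[0.52720538 0.00865539 0.158     ]] hub disc [[0.55611906 0.01334807 0.158     ]]
[34  6  7  8  8] [0.57259297 0.00153393 0.188     ] line deg 58.29437 from axis deg -30.531962830459328
[  0  15  45  37 188] [0.54505131 0.00329834 0.188     ] line deg -46.58935 from axis deg -134.20149382365543
bar [[ 0.45167335 -0.00719654  0.0615    ]
 [ 0.46500776 -0.08365261  0.0615    ]] [ 0.45834055 -0.04542457  0.0615    ]
749 [ 0.47340029 -0.04390017  0.05901088] [ 0.44544029 -0.08559799  0.04502688] ((0.479407399892807, -0.041890356689691544), (0.059776127338409424, 0.09093296527862549), 13.67503547668457)
o@@@@@@@@@@@@o@@@@@oooo@@@@@@@@@@@@@@@@oo..#######
@@@@@@@@@@oooooooooooooooooo@@@@@@@@@@@@oo..######
@@@@@@@@ooo..............ooooo@@@@@@@@@@@oo..#####
@@@@@@@oo...#...########.....ooo@@@@@@@@@@oo.#####
@@@@@ooo..##################...oo@@@@@@@@@@oo.####
@@@@oo..######################..ooo@@@@@@@@@oo.###
@@@oo..########################..ooo@@@@@@@@@o.###
@@oo..###########################..oo@@@@@@@@oo.##
@@o..#############################..oo@@@@@@@@o..#
@oo.##############
[... 1627 characters left out ...]
############..o@oo.####.oooooooooo.##
@ooo..####################.oo@oo.##..ooooooooo..##
@ooooo..###################.oo@o....ooooooooo..###
oooooo...##################.oo@oo..oooooooooo.####
oooooooo...#################.ooooooooooooooo..####
oooooooooo....##############.oooooooooooooo..#####
o@@ooooooooo....########..##.ooooooooooooo..######
oo@oooooooooooo..............oooooooooooo..#######
oooooooooooooooooooooooooooooooooooooooo..########
.oooooooooooooooooooooooooooooooooooooo..#########
#..ooooooooooooooooooooo@oooooooooooo...##########
##..oooooooooooooooooooo@oooo@oooooo..############
......ooooooooooooo@@oooooooooooooo..#############
........ooooooooo@@@@ooo@oooooooo..###############
```

jog_arm([
  [[-0.135,-0.086,-0.04],[0,0,0]],
  [[-0.135,-0.086,-0.08],[0,0,0]],
  [[0,0,-0.14],[0,0,0]],
  [[0,0,-0.16],[0,0,0]],
  [[0,0,-0.16],[0,0,0]],
  [[0,0,-0.16],[0,0,0]],
  [[0,0,-0.16],[0,0,0]],
  [[0,0,-0.14],[0,0,0]],
  [[0,0,-0.08],[0,0,0]],
  [[0,0,-0.02],[0,0,0]],
  [[0,0,0],[0,0,0]],
], jaw=1)

```text
time_s: 10.05
ee_pos: [0.4175, -0.0527, 0.047]
ee_rot: [-0.0, 0.991, 0.135, -0.001]
wrist_force: [0.7, -0.2, 0.6]
width: -0.0002
gripper_force: 0.0
```

```bash
python3 - <<'E'
from h import *
s=readout.observe();print(s['ee_pos'],s['width'])
d=np.load('f2wrist.npz');T=d['T'];K=d['K'];k1=float(d['k1'])
def plane(uv,z):
    p=cv2.undistortPoints(np.float64(uv).reshape(-1,1,2),K,np.array([k1,0,0,0,0.])).reshape(-1,2)
    r=np.c_[p,np.ones(len(p))]@T[:3,:3].T; return T[:3,3]+r*((z-T[2,3])/r[:,2])[:,None]
P=plane([[257,114.5],[264.5,129]],.188);print(P);v=P[1]-P[0];print(np.degrees(np.arctan2(v[1],v[0])))
E
```

```text
[ 0.41754894 -0.0527235   0.04703521] -0.00019603988622960854
[[ 5.52102987e-01  1.01419450e-02  1.88000000e-01]
 [ 5.41383308e-01 -8.08512335e-05  1.88000000e-01]]
-136.35914838613732
```

Pointer at about 35° on the coarse side. Next I'll push the drawer along local x.

jog_arm([
  [[0.04,0.007,0],[0,0,0]],
  [[0.04,0.007,0],[0,0,0]],
  [[0.024,0.004,0],[0,0,0]],
  [[0.024,0.004,0],[0,0,0]],
  [[0.02,0.0035,0],[0,0,0]],
  [[0.02,0.0035,0],[0,0,0]],
  [[0,0,0],[0,0,0]],
])

```text
time_s: 10.75
ee_pos: [0.4602, -0.0453, 0.0476]
ee_rot: [-0.0, 0.991, 0.135, 0.0]
wrist_force: [-0.2, -0.1, 0.4]
width: -0.0001
gripper_force: 0.0
```

jog_arm([
  [[0.008,0.0014,0],[0,0,0]],
  [[0.008,0.0014,0],[0,0,0]],
  [[0,0,0],[0,0,0]],
])

```text
time_s: 11.05
ee_pos: [0.4635, -0.0447, 0.0475]
ee_rot: [-0.0, 0.991, 0.135, -0.0]
wrist_force: [-0.7, 0.1, 0.2]
width: 0.0
gripper_force: 0.4
```

jog_arm([
  [[0.008,0.0014,0],[0,0,0]],
  [[0.008,0.0014,0],[0,0,0]],
  [[0,0,0],[0,0,0]],
])

```text
time_s: 11.35
ee_pos: [0.4661, -0.0442, 0.0473]
ee_rot: [-0.0, 0.991, 0.134, -0.001]
wrist_force: [-7.0, -1.6, 4.8]
width: 0.0002
gripper_force: 3.3
```

jog_arm([
  [[0.006,0.001,0],[0,0,0]],
  [[0,0,0],[0,0,0]],
  [[0,0,0],[0,0,0]],
])

```text
time_s: 11.65
ee_pos: [0.4662, -0.0441, 0.0472]
ee_rot: [0.0, 0.991, 0.134, -0.002]
wrist_force: [-10.0, -3.0, 8.5]
width: 0.0
gripper_force: 5.7
```

The drawer is at its end stop (10 N). I'll back off, go over the dial and turn the jaws to match the bar.

jog_arm([
  [[-0.08,-0.014,0],[0,0,0]],
  [[-0.1,-0.014,0.06],[0,0,0]],
  [[0,0,0.16],[0,0,0]],
  [[0,0,0.16],[0,0,0.124]],
  [[0,0,0.16],[0,0,0.124]],
  [[0,0,0.16],[0,0,0.124]],
  [[0,0,0.16],[0,0,0.124]],
  [[0.1,0.05,0.14],[0,0,0]],
  [[0.14,0.07,0],[0,0,0]],
  [[0.14,0.07,0],[0,0,0]],
  [[0.15,0.065,0],[0,0,0]],
  [[0,0,0],[0,0,0]],
], jaw=0.4)

```text
time_s: 12.85
ee_pos: [0.5604, 0.0148, 0.296]
ee_rot: [-0.0, 0.923, 0.385, 0.0]
wrist_force: [-0.0, -0.5, -0.2]
width: 0.0514
gripper_force: 0.0
```

```bash
cat >> h.py <<'E'
def plane(f,uv,z):
    T=f['T'];p=cv2.undistortPoints(np.float64(uv).reshape(-1,1,2),np.array(f['K']),np.array([float(f['k1']),0,0,0,0.])).reshape(-1,2)
    r=np.c_[p,np.ones(len(p))]@T[:3,:3].T; return T[:3,3]+r*((z-T[2,3])/r[:,2])[:,None]
def dial(f,c=(.554,.0125)):
    # white pointer on the bar top: rectified top view of plane z=.188
    n=161; g=np.linspace(-.04,.04,n); gx,gy=np.meshgrid(g,g)
    uv=pix(f,np.c_[c[0]+gx.ravel(),c[1]+gy.ravel(),np.full(gx.size,.188)]).astype(np.float32).reshape(n,n,2)
    return cv2.remap(f['image'],uv[...,0],uv[...,1],cv2.INTER_LINEAR)
E
python3 - <<'E'
from h import *
f=grab('wrist');s=readout.observe();print(s['ee_pos'],s['joint_positions'][5])
X=cloud(f)
t=(np.hypot(X[...,0]-.554,X[...,1]-.0125)<.035)&(X[...,2]>.18)&(X[...,2]<.2);P=X[t];print(t.sum(),P.mean(0),cv2.minAreaRect(P[:,:2].astype(np.float32)))
im=dial(f) # col=+x, row=+y
for z in(0,):
    a=cv2.resize(im,(480,480),interpolation=cv2.INTER_CUBIC)
c=np.zeros((480,800,3),np.uint8);c[:,:480]=a;c[:240,480:]=cv2.resize(f['image'],(320,240));save('d4',c)
E
```

```text
[0.55821517 0.01391904 0.29627899] 2.375705441004226
699 [0.55598744 0.01475094 0.18709349] ((0.5546126365661621, 0.013678526505827904), (0.04419039189815521, 0.012418704107403755), 45.509090423583984)
```

View pics/d4.png

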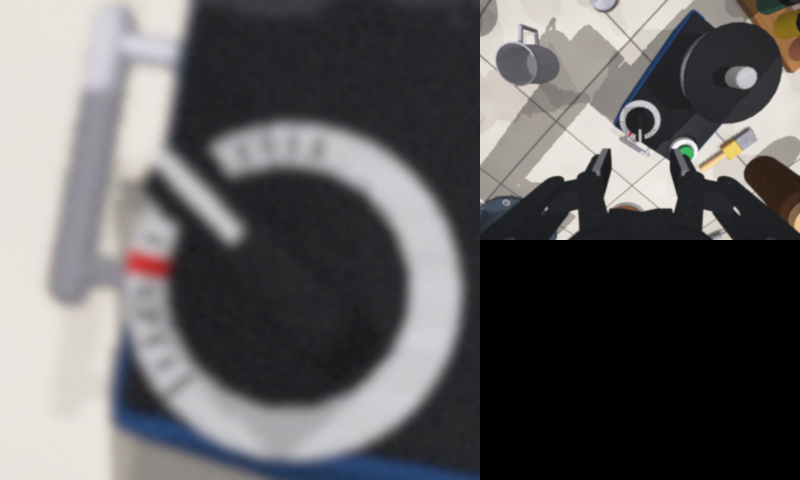

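Rectified view: the pointer runs (237,238) to (165,155), about 36° coarse of the red mark at (150,264). The bar centre from depth is (0.5546,0.0137), and the bar matches the expected 44x13 mm. I'll go down and grip it.

jog_arm([
  [[-0.014,-0.003,-0.1],[0,0,0]],
  [[0,0,-0.12],[0,0,0]],
  [[0,0,-0.12],[0,0,0]],
  [[0,0,-0.08],[0,0,0]],
  [[0,0,-0.04],[0,0,0]],
  [[0,0,0],[0,0,0]],
  [[0,0,0],[0,0,0]],
])

```text
time_s: 13.6
ee_pos: [0.5532, 0.012, 0.1836]
ee_rot: [0.0, 0.923, 0.384, 0.001]
wrist_force: [0.2, -0.2, 0.2]
width: 0.0511
gripper_force: 0.0
```

jog_arm([
  [[0.004,0.003,-0.006],[0,0,0]],
  [[0,0,0],[0,0,0]],
  [[0,0,0],[0,0,0]],
  [[0,0,0],[0,0,0]],
  [[0,0,0],[0,0,0]],
  [[0,0,0],[0,0,0]],
  [[0,0,0],[0,0,0]],
  [[0,0,0],[0,0,0]],
], jaw=1, grip_force=30)

```text
time_s: 14.4
ee_pos: [0.5555, 0.0118, 0.1821]
ee_rot: [0.002, 0.923, 0.384, 0.001]
wrist_force: [4.8, -6.3, 0.9]
width: 0.0124
gripper_force: 35.0
```

Gripped (12.4 mm). I'll ease the side load and turn -33°, clockwise from above.

jog_arm([
  [[0.004,-0.004,0],[0,0,0]],
  [[0,0,0],[0,0,-0.05]],
  [[0,0,0],[0,0,-0.06]],
  [[0,0,0],[0,0,-0.06]],
  [[0,0,0],[0,0,-0.06]],
  [[0,0,0],[0,0,-0.06]],
  [[0,0,0],[0,0,-0.06]],
  [[0,0,0],[0,0,-0.06]],
  [[0,0,0],[0,0,-0.06]],
  [[0,0,0],[0,0,-0.05]],
  [[0,0,0],[0,0,-0.03]],
  [[0,0,0],[0,0,0]],
])

```text
time_s: 15.6
ee_pos: [0.5556, 0.0119, 0.1821]
ee_rot: [0.0, 0.994, 0.106, 0.001]
wrist_force: [0.8, -1.1, 4.9]
width: 0.0124
gripper_force: 35.6
```

jog_arm([
  [[0,0,0],[0,0,0]],
  [[0,0,0],[0,0,0]],
  [[0,0,0],[0,0,0]],
  [[0,0,0],[0,0,0]],
], jaw=0.4)

```text
time_s: 16.0
ee_pos: [0.5548, 0.012, 0.1809]
ee_rot: [-0.0, 0.994, 0.106, -0.0]
wrist_force: [-0.1, 0.4, -0.4]
width: 0.0511
gripper_force: 0.0
```

jog_arm([
  [[0,0,0.06],[0,0,0]],
  [[0,0,0.12],[0,0,0]],
  [[0,0,0.14],[0,0,0]],
  [[0,0,0.1],[0,0,0]],
  [[0,0,0.04],[0,0,0]],
  [[0,0,0],[0,0,0]],
  [[0,0,0],[0,0,0]],
])

```text
time_s: 16.7
ee_pos: [0.5546, 0.0119, 0.2947]
ee_rot: [-0.0, 0.994, 0.106, -0.001]
wrist_force: [-0.7, -0.2, -0.9]
width: 0.0516
gripper_force: 0.0
```

```bash
python3 - <<'E'
from h import *
f=grab('wrist');s=readout.observe();print(s['ee_pos'],s['ee_rot'],s['joint_positions'][5])
X=cloud(f)
t=(np.hypot(X[...,0]-.554,X[...,1]-.0125)<.035)&(X[...,2]>.18)&(X[...,2]<.2);P=X[t];print(t.sum(),P.mean(0),cv2.minAreaRect(P[:,:2].astype(np.float32)))
g=(f['image'][...,1].astype(int)>f['image'][...,0].astype(int)+35)&(abs(X[...,2]-.172)<.008)
if g.any(): print('btn',g.sum(),X[g].mean(0))
t=(abs(X[...,2]-.15)<.004)&(X[...,0]<.76)&(X[...,0]>.5)&(abs(X[...,1])<.15);print('deck',t.sum(),cv2.minAreaRect(X[t][:,:2].astype(np.float32)))
a=cv2.resize(dial(f,(.5546,.0132)),(480,480),interpolation=cv2.INTER_CUBIC)
c=np.zeros((480,800,3),np.uint8);c[:,:480]=a;c[:240,480:]=cv2.resize(f['image'],(320,240));save('d5',c)
E
```

```text
[0.5543902  0.01194222 0.29442522] [-1.70466532e-04  9.94319350e-01  1.06431336e-01 -1.17129459e-03] 2.949790187663339
723 [0.55620429 0.01382915 0.18714042] ((0.5550200939178467, 0.013471405953168869), (0.0436127632856369, 0.012479037046432495), 11.865880966186523)
btn 702 [ 0.57163471 -0.07174564  0.17119886]
deck 13792 ((0.625187873840332, -0.01629873365163803), (0.1937757432460785, 0.14694495499134064), 10.202573776245117)
```

View pics/d5.png

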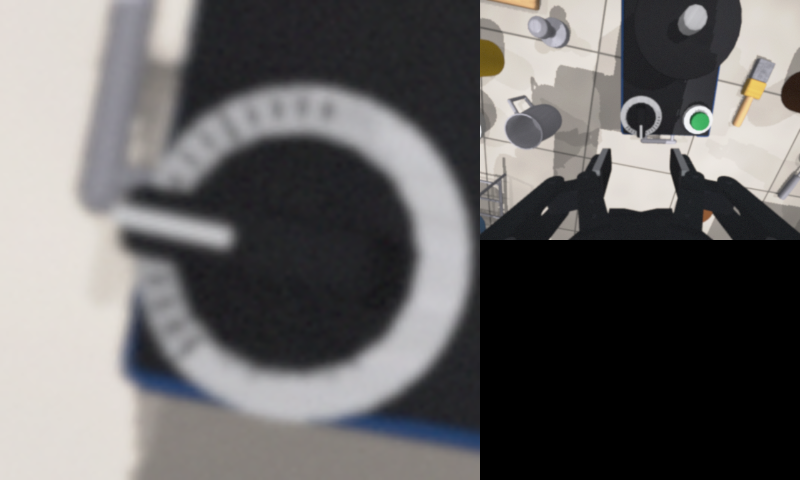

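The pointer is at (118,215)-(230,238), 11.7° against a grinder yaw of 10.2°: within about 0.03 rad of the mark, on the coarse side. The button is at (0.571,-0.0722), so I'll close the jaws and go above it.

jog_arm([
  [[0.032,-0.11,0],[0,0,0]],
  [[0.032,-0.12,0],[0,0,0]],
  [[0,-0.108,-0.04],[0,0,0]],
  [[0,0,-0.1],[0,0,0]],
  [[0,0,-0.1],[0,0,0]],
  [[0,0,-0.08],[0,0,0]],
  [[0,0,-0.04],[0,0,0]],
  [[0,0,0],[0,0,0]],
  [[0,0,0],[0,0,0]],
], jaw=1)

```text
time_s: 17.65
ee_pos: [0.571, -0.0725, 0.2062]
ee_rot: [-0.0, 0.994, 0.106, -0.0]
wrist_force: [0.9, 0.8, -0.1]
width: 0.0
gripper_force: 0.0
```

```bash
python3 - <<'E'
from h import *
s=readout.observe();print(s['ee_pos'],s['width'],s['wrist_force'])
for n in('scene','side'):
    f=grab(n);X=cloud(f);I=f['image'].astype(int)
    m=(np.hypot(X[...,0]-.68,X[...,1]+.009)<.08)&(X[...,2]>.212)&(X[...,2]<.235)&(I.max(2)<90)
    if m.sum()>20: print(n,m.sum(),cv2.minEnclosingCircle(X[m][:,:2].astype(np.float32)),np.median(X[m][:,2]))
    q=(X[...,2]>.05)&(X[...,2]<.068)&(X[...,0]<.505)&(X[...,0]>.42)&(abs(X[...,1]+.045)<.06)
    if q.sum()>10: print('bar',q.sum(),X[q].min(0),X[q].mean(0))
E
```

```text
[ 0.57101944 -0.07250931  0.20624755] 4.444253668650391e-05 [ 0.86181429  0.76427525 -0.11051534]
scene 719 ((0.6775620579719543, -0.010993393138051033), 0.05632593855261803) 0.22371970074899727
bar 30 [ 0.47765198 -0.08399649  0.05120928] [ 0.48790123 -0.06971417  0.06068145]
side 403 ((0.6784701347351074, -0.003496736753731966), 0.05713941901922226) 0.22422287378003292
bar 66 [ 0.47096754 -0.08484004  0.05134671] [ 0.48510582 -0.03810743  0.06074398]
```

All step 1 conditions check out. Pressing.

jog_arm([
  [[0,0,-0.04],[0,0,0]],
  [[0,0,-0.024],[0,0,0]],
  [[0,0,-0.012],[0,0,0]],
  [[0,0,-0.008],[0,0,0]],
  [[0,0,-0.006],[0,0,0]],
  [[0,0,0],[0,0,0]],
  [[0,0,0],[0,0,0]],
])

```text
time_s: 18.45
ee_pos: [0.5708, -0.0725, 0.1838]
ee_rot: [-0.0, 0.994, 0.106, 0.0]
wrist_force: [-2.3, 0.7, 3.7]
width: -0.0
gripper_force: 2.2
```

jog_arm([
  [[0,0,-0.006],[0,0,0]],
  [[0,0,-0.004],[0,0,0]],
  [[0,0,0],[0,0,0]],
  [[0,0,0],[0,0,0]],
])

```text
time_s: 18.85
ee_pos: [0.5709, -0.0725, 0.1828]
ee_rot: [0.0, 0.994, 0.106, 0.001]
wrist_force: [-5.8, 0.9, 18.7]
width: -0.0003
gripper_force: 9.3
```

At the end stop (19 N). I'll let it up, wait 2 s, then press again.

jog_arm([
  [[0,0,0.06],[0,0,0]],
  [[0,0,0.04],[0,0,0]],
  [[0,0,0],[0,0,0]],
  [[0,0,0],[0,0,0]],
  [[0,0,0],[0,0,0]],
  [[0,0,0],[0,0,0]],
  [[0,0,0],[0,0,0]],
  [[0,0,0],[0,0,0]],
  [[0,0,0],[0,0,0]],
  [[0,0,0],[0,0,0]],
  [[0,0,0],[0,0,0]],
  [[0,0,0],[0,0,0]],
])

```text
time_s: 20.05
ee_pos: [0.5709, -0.0726, 0.206]
ee_rot: [-0.0, 0.994, 0.106, 0.0]
wrist_force: [-0.0, 0.6, 0.2]
width: 0.0002
gripper_force: 0.0
```

jog_arm([
  [[0,0,0],[0,0,0]],
  [[0,0,0],[0,0,0]],
  [[0,0,0],[0,0,0]],
  [[0,0,0],[0,0,0]],
  [[0,0,0],[0,0,0]],
  [[0,0,-0.04],[0,0,0]],
  [[0,0,-0.03],[0,0,0]],
  [[0,0,-0.02],[0,0,0]],
  [[0,0,-0.008],[0,0,0]],
  [[0,0,-0.002],[0,0,0]],
  [[0,0,0],[0,0,0]],
  [[0,0,0],[0,0,0]],
])

```text
time_s: 21.25
ee_pos: [0.5709, -0.0726, 0.1828]
ee_rot: [0.0, 0.994, 0.106, 0.001]
wrist_force: [-6.3, 1.5, 20.1]
width: 0.0001
gripper_force: 9.7
```

Fully down again. I'll release the button and retreat.

jog_arm([
  [[0,0,0.08],[0,0,0]],
  [[0,0,0.12],[0,0,0]],
  [[0,0,0.14],[0,0,0]],
  [[-0.06,0,0.1],[0,0,0]],
  [[-0.1,0,0.04],[0,0,0]],
  [[-0.06,0,0],[0,0,0]],
  [[0,0,0],[0,0,0]],
  [[0,0,0],[0,0,0]],
  [[0,0,0],[0,0,0]],
])

```text
time_s: 22.15
ee_pos: [0.5165, -0.0726, 0.3004]
ee_rot: [-0.0, 0.994, 0.106, -0.0]
wrist_force: [-0.6, -0.3, -0.3]
width: 0.0003
gripper_force: 0.0
```

```bash
python3 - <<'E'
from h import *
f=grab('wrist');X=cloud(f);s=readout.observe();print(s['ee_pos'],s['wrist_force'])
t=(np.hypot(X[...,0]-.554,X[...,1]-.0125)<.035)&(X[...,2]>.18)&(X[...,2]<.2);print('dial',t.sum(),cv2.minAreaRect(X[t][:,:2].astype(np.float32)))
I=f['image'].astype(int);g=(I[...,1]>I[...,0]+35)&(abs(X[...,2]-.17)<.01);print('btn',g.sum(),X[g].mean(0))
q=(X[...,2]>.05)&(X[...,2]<.068)&(X[...,0]<.505)&(X[...,0]>.42)&(abs(X[...,1]+.045)<.05)
print('bar',q.sum(),cv2.minAreaRect(X[q][:,:2].astype(np.float32)))
print(bot.sign_off())
E
```

```text
[ 0.51650086 -0.07256649  0.30035708] [-0.5329138   0.21680762  0.17280799]
dial 885 ((0.5543661117553711, 0.012602930888533592), (0.04457557201385498, 0.01376220490783453), 12.253584861755371)
btn 722 [ 0.57119479 -0.07300244  0.17152657]
bar 615 ((0.48769956827163696, -0.04208783805370331), (0.033843908458948135, 0.07891368865966797), 0.18462249636650085)
the job is handed in; nothing more can be done
None
```

I handed the job in at about 22 s, and no verdict came back: the lid sits level on the hopper, the drawer is at its end stop, the dial is about 0.03 rad to the coarse side of the red mark, and the button went fully down twice, up for about 2 s between, and is up again.

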